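# Zero the portion counter and hold the grinder lid in its half-way position

### The arm

A 6-joint arm with a two-finger parallel gripper is mounted at the origin on a cart in front of the work surface, level with it; the furniture and walls round the work are solid. World frame = base frame: x ahead of the robot, y to its left, z up, the work surface at z = 0. Lengths are in m, angles in degrees, forces in N, time in s.
With the tool pointing down it reaches from about 0.325 to 1 m from the base axis. Payload 5.1 kg.
Tool frame: the origin (TCP) lies between the finger pads, 19 mm behind the fingertips; this is the grasp point; z points along the fingers, y is the line along which they close (so a half turn about z gives the same grasp; the last joint's range is limited). The gripper opens to 85 mm and grips with 20 to 120 N. Pads are 22 mm wide; open, the fingers measure 114 mm over their backs; the gripper's body (76 mm by 85 mm) begins 54 mm behind the grasp point. The pads swing forward as they close: fully open they stand 13 mm farther back than shut.
Start: joints at [72.33, 7.093, 94.555, -0, 78.352, -4.733], TCP at [0.146, 0.633, 0.25] pointing down, gripper open.
Joint ranges: [-149.61, 149.61], [-58.7, 133.49], [1.44, 155.28], [-77.14, 257.14], [18.33, 153.61], [-166.67, 166.67]. Speed limits (degrees/s): [147.25, 147.25, 180, 180, 180, 180].

### API

Orientations are given as [roll, pitch, yaw] about the fixed x, y, z axes, in that order (R = Rz(yaw) Ry(pitch) Rx(roll)).
In Python, from bench import r gives the robot as it stands. The module is installed in compiled form; this text tells all that it offers.
- The arm moves only by the tool servo_tool, never from a script. Its argument "deltas" is one flat list of numbers, 7 for each row, row after row: the opening, from -1 (shut) to 1 (fully open), then the shift along the tool's x, y, z in cm, then the turn, a rotation vector about the tool's x, y, z in rad. A call has exactly 5 rows; each row shifts and turns the commanded pose from where the row before left it, along the tool's axes as they then stand; what a row does not reach is not made up. A row lasts 1/10 s, in which the tool goes at most 50 mm and 8.59 degrees, less where a joint would pass 70% of its speed; a pose out of reach is approached as far as the arm can. A call is refused whole if a number of a shift passes 5 or a number of a turn 0.15, either way. A call with a gripper value outside its range is refused whole. The fingers move at their own pace and stop on an object; "squeeze" is the grip in N (left out, the last holds). Time passes only in rows, so rows that do not move let the fingers close, or fill a call up. It gives the time, the measured TCP pose, the force, the opening and the grip force at its end, in the units of the state.
- r.read_state(): the state, without advancing time (a new reading comes with each control period).
- r.get_image(name): name is "side" or "top" or "wrist"; returns a dict with "img" (400x640x3 uint8, red, green, blue), "camera_matrix" (3x3 intrinsics, pixels), "R" (3x3) and "t" (3): a world point X has camera coordinates R X + t; the wrist camera has in their place "T_tool_cam" (4x4, takes a point from camera to tool coordinates, whose origin is the TCP and whose axes are the flange's). Camera axes: x right, y down, z forward; pixel columns grow to the right and rows downward; lengths in m; the calibration is good to about 2 mm. A picture is of the moment at which its call begins: read the wrist's pose just before it. There is no depth.
- r.job_done(): hands the job in; it is judged then, once.
The state is a dict: "time_s": time; "joint_pos": joint angles; "joint_velocities": joint speeds; "joint_torque": joint torques, N m; "tool_pos": TCP position; "ee_rot": TCP orientation; "contact_force": force on the tool from outside, world axes, zero at the start; "wrist_torque": the same for the moment, N m; "finger_gap": finger opening in m; "finger_force": force on a finger pad.
Only numpy, scipy, OpenCV 4.12 (cv2) and the standard library are available. Lean on these libraries where they do the work, as an engineer would, in place of code of your own. Each camera call takes 0.05 s, during which the arm holds its last target. There are 200 camera calls.

### The job

Get the counter-top cocoa grinder ready and run it by its lid: first turn the portion counter's knob anticlockwise back to its zero stop, then lower the bayonet lid fully into the grinder's mouth and twist it clockwise half way (45 degrees) towards its lock, stopping well short of the lock click. The lid is spring-returned, so do not let go: the program finishes with the gripper still holding the lid, fully down, still, at the half-way position. Leave the price tent, the ribbon spool and the small carton where they are.

Things in the scene. Friction and masses are not known exactly. Their poses are not given: they have to be found in the camera images.
- grinder: Cocoa grinder, fixed; sizes in mm. Black base 130 (x) x 270 (y) x 38; origin at the centre of its underside, z up. At its -y end a round aluminium tower (radius 55, top at z = 105, axis x = 0, y = -65) with the lid's mouth in its top; at its +y end a black console (100 x 100, top at z = 55) with the portion counter's knob (axis x = 0, y = 75).
- mouth (a point): Centre of the mouth, level with the tower's top; axes as the grinder. Hole of radius 30 in a steel lip 6.5 mm thick, with two gaps 15 wide (out to radius 38) at +x and -x for the lid's lugs, which drop between the switch ring's dogs and turn under the lip. Black marks on the tower's top, on both sides: line = insert, stud 45 degrees clockwise = half way, double line at 90 = locked.
- switch_ring (a joint): Angle (rad) of the spring-returned ring in the mouth that the lid's lugs turn: 0 as the lid goes in, growing clockwise seen from above, 0.785 half way, 1.57 locked. The spring takes about 0.22 N m half way. Lugs have about 3 degrees of play either way. A spring plunger under the lip resists a lug from about 1.1 and clicks in behind it near 1.45.
- counter_knob (a joint): Angle (rad) of the portion counter's knob: 0 = against the zero stop (pointer at the long zero mark on the robot's side), growing clockwise seen from above, at most 1.5; starts between 0.7 and 1.3. Light friction (0.03 N m); it stays where it is left.
- knob_grip (a point): On the knob's axis, 75 mm above the counter. The knob's grip bar is 42 long, 12 thick, from 62 to 88 mm above the counter, on a disc of radius 22 (top at 62). The bar lies along this point's x axis, which turns with the knob and at zero is parallel to the grinder's x. A white line on top marks the pointer end (-x).
- lid: Loose lid, about 0.16 kg, upright on the counter; mm. Origin at the centre of its underside, z up. Black skirt of radius 27.5, 14 high; at its foot two steel lugs 10 wide, 5 high, out to radius 36.5 at +x and -x; steel disc of radius 44, z = 14 to 21; black grip bar 62 long (along x, over the lugs), 16 thick, z = 21 to 51. Same after a half turn. Fully in, its origin is 14 below the mouth point.
- lid_seat (a point): Centre of the underside of the lid's disc, 14 mm above the lid's origin; it meets the mouth point when the lid is fully in.
- lid_grip (a point): On the lid's axis, 46 mm above its origin, 5 below the top of the grip bar: a good place for the TCP when gripping across the bar from above.
- tent: Bystander: small price tent in a wooden block, 18 x 58 x 38 mm; origin at the centre of its underside.
- spool: Bystander: spool of gold ribbon lying flat, 64 across, 26 high; origin at the centre of its underside.
- carton: Bystander: small cream carton, 41 x 50 x 82 mm; origin at the centre of its underside.

How it is judged (in metres and radians):
On the way, in this order (a step that is already met when the one before it is completed fails the run):
1. the portion counter's knob is back at its zero stop (value of joint counter_knob below 0.06 rad), for 0.2 s.
2. the lid is fully down in the mouth, its lugs in the gaps, not yet twisted (z of lid_seat in the frame of mouth between -0.003 and 0.0025 m and horizontal distance between lid_seat and mouth below 0.0035 m and angle between lid's own z axis and vertical below 0.06 rad and angle between the x axis of lid and the x axis of grinder, either way round below 0.3 rad), for 0.1 s.
3. the lid is twisted half way to the lock and held there by the gripper (z of lid_seat in the frame of mouth between -0.003 and 0.0025 m and horizontal distance between lid_seat and mouth below 0.0035 m and angle between lid's own z axis and vertical below 0.06 rad and angle between the x axis of lid and the x axis of grinder, either way round between 0.62 and 0.95 rad and value of joint switch_ring between 0.58 and 0.98 rad and contact force between the fingers and lid above 12 N), for 0.5 s.
At the end, for the whole second after the job is handed in: The gripper still grips the lid (over 12 N). The lid is fully down (within 3 mm), centred within 3.5 mm, upright within 0.06 rad, turned to 45 degrees within about 9 (lid 0.62 to 0.95 rad, ring 0.58 to 0.98) and at rest; the portion counter is within 0.06 rad of zero (all of step 3 and value of joint counter_knob below 0.06 rad and angular speed of lid below 0.6 rad/s and linear speed of lid below 0.02 m/s); the arm keeps its last pose, push and grip.
It fails at once if the lid is forced over its lock catch (ring past 1.25 rad) (value of joint switch_ring above 1.25 rad).
It fails at once if the price tent is moved more than 2 cm or knocked over (distance of tent from where it was at the start of the episode above 0.02 m or angle between tent's own z axis and vertical above 0.5 rad).
It fails at once if the ribbon spool is moved more than 2 cm or knocked over (distance of spool from where it was at the start of the episode above 0.02 m or angle between spool's own z axis and vertical above 0.5 rad).
It fails at once if the small carton is moved more than 2 cm or knocked over (distance of carton from where it was at the start of the episode above 0.02 m or angle between carton's own z axis and vertical above 0.5 rad).
It also fails if it takes over 58 s, if anything falls off the work surface, if the arm or the gripper's body presses on something with over 40 N, if the wrist force passes 120 N, or if a joint passes its speed limit or range.

## Working session

There is one attempt and no reset: what is moved stays moved. The work goes in short steps, Python scripts to look and compute and a tool call to move; the robot and the scene stay as the last step left them, time stands still between calls to the robot, and variables do not carry over. Pictures are saved under pics/ and viewed, at most 12 in all, crops included, and the job is handed in when it is done.

Besides the shell and the picture viewer there is one more tool, called after ">>>" as name(argument=value, ...), one argument or row to a line, values as JSON. servo_tool: Moves the arm, as the interface text tells. Its arguments: {"type":"object","properties":{"deltas":{"type":"array"},"squeeze":{"type":"number"}},"required":["deltas"]}

```bash
mkdir -p pics
cat > h.py <<'E'
import numpy as np, cv2, pickle
from bench import r
from scipy.spatial.transform import Rotation as Ro
def snap(n):
    s=r.read_state(); d=r.get_image(n); 
    if 'R' not in d:
        Rt=Ro.from_euler('xyz',s['ee_rot'],degrees=True).as_matrix(); T=np.array(d['T_tool_cam'])
        Rc=Rt@T[:3,:3]; c=Rt@T[:3,3]+np.array(s['tool_pos'])
        d['R']=Rc.T; d['t']=-Rc.T@c
    return d
def ray(d,u,v):
    K=np.array(d['camera_matrix']);R=np.array(d['R']);t=np.array(d['t'])
    w=R.T@np.linalg.solve(K,[u,v,1.]); return -R.T@t, w/np.linalg.norm(w)
def onz(d,u,v,z):
    c,w=ray(d,u,v); return c+w*(z-c[2])/w[2]
def proj(d,X):
    p=np.array(d['camera_matrix'])@(np.array(d['R'])@np.array(X)+np.array(d['t'])); return p[:2]/p[2]
def two(a,b):
    (c1,w1),(c2,w2)=a,b
    s=np.linalg.lstsq(np.c_[w1,-w2],c2-c1,rcond=None)[0]; p=c1+w1*s[0];q=c2+w2*s[1]
    return (p+q)/2,np.linalg.norm(p-q)
def save(d,n): cv2.imwrite('pics/'+n,d['img'][:,:,::-1])
E
python3 - <<'E'
from h import *
print(r.read_state())
for n in('top','side','wrist'):
    d=snap(n); save(d,n+'0.png'); pickle.dump(d,open(n+'0.pkl','wb'))
    print(n,d['camera_matrix'],ray(d,320,200))
E
```

```text
{'time_s': 0.0, 'joint_pos': array([ 7.23302043e+01,  7.13295385e+00,  9.46338893e+01, -5.85528997e-04,
        7.83522554e+01, -4.73432535e+00]), 'joint_velocities': array([-0.00537621, -0.03303885, -0.01700676, -0.0632706 ,  0.0247659 ,
       -0.05030933]), 'joint_torque': array([ 1.30220533e-04, -4.23622835e+01, -3.65448761e+01, -8.47513888e-06,
        6.97648808e-03, -1.22958104e-05]), 'tool_pos': array([0.14537973, 0.63294524, 0.24876109]), 'ee_rot': array([-1.79881260e+02, -9.25859124e-03,  1.67064639e+02]), 'contact_force': array([-0.90320046, -0.44272223,  0.08201738]), 'wrist_torque': array([-0.0130575 ,  0.00244746, -0.02502378]), 'finger_force': 0.0, 'finger_gap': 0.0854655600705901}
top [[478.82367652   0.         319.02914668]
 [  0.         478.82367652 197.75505973]
 [  0.           0.           1.        ]] (array([ 0.48177606, -0.00365585,  1.35382192]), array([ 0.04680412, -0.0159163 , -0.99877728]))
side [[447.44277908   0.         327.834017  ]
 [  0.         447.44277908 204.2537231 ]
 [  0.           0.           1.        ]] (array([0.58415159, 0.92448334, 0.84191579]), array([-0.02930572, -0.78723536, -0.6159559 ]))
wrist [[298.95733217   0.         319.95207093]
 [  0.         298.95733217 200.17907403]
 [  0.           0.           1.        ]] (array([0.07437027, 0.65017879, 0.37298403]), array([ 0.28109992, -0.06629205, -0.95738613]))
```

View pics/top0.png

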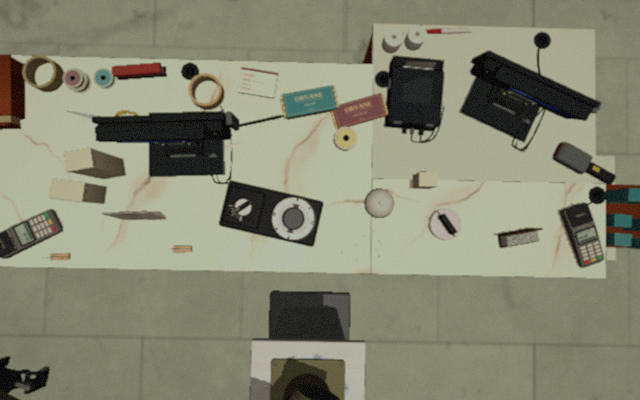

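View pics/side0.png

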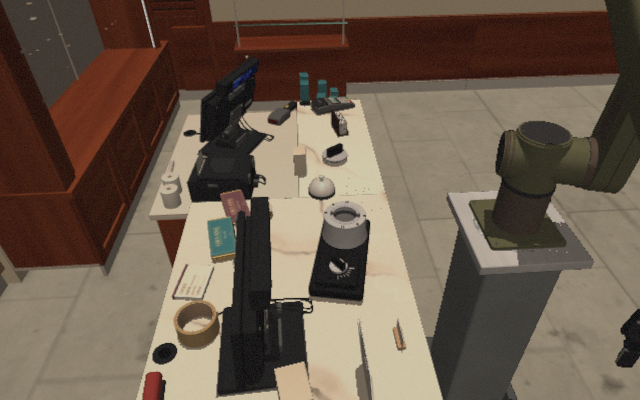

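The top view shows the grinder at about (271,213), with the tower at (293,218) and the knob at (243,208). The lid is at (445,225), the carton at (425,180), the tent at about (520,237) and the spool at about (345,138). The side view matches, with the tower at (345,225), the knob at (340,267) and the lid at (335,155).

Run:
```python
from h import *
t=pickle.load(open('top0.pkl','rb'));s=pickle.load(open('side0.pkl','rb'))
for n,a,b,z in(('tower',(293.5,218),(345,212),.105),('knob',(243,208),(340,266),.088),('lid',(445,225),(335,150),.051),('carton',(426,180),None,.082),('tent',(520,237),None,.03),('spool?',(345,138),None,.026),('dome',(379,203),None,.05)):
    print(n,onz(t,*a,z),two(ray(t,*a),ray(s,*b)) if b else '')
im=t['img']
a=cv2.resize(im[170:255,210:330],None,fx=5,fy=5,interpolation=cv2.INTER_CUBIC)
cv2.imwrite('pics/c1.png',a[:,:,::-1])
```

```text
tower [0.49192086 0.04448924 0.105     ] (array([0.48995147, 0.0444829 , 0.1107625 ]), np.float64(0.0038692867208891205))
knob [0.51566509 0.17886885 0.088     ] (array([0.51445786, 0.18323475, 0.05918817]), np.float64(0.003979450199574329))
lid [ 0.48180751 -0.36671564  0.051     ] (array([ 0.48150836, -0.36944261,  0.04110308]), np.float64(0.0006017551799833374))
carton [ 0.60090569 -0.30623928  0.082     ] 
tent [ 0.4528316 -0.5816714  0.03     ] 
spool? [ 0.71905569 -0.09119848  0.026     ] 
dome [ 0.53809065 -0.18568042  0.05      ]
```

View pics/c1.png

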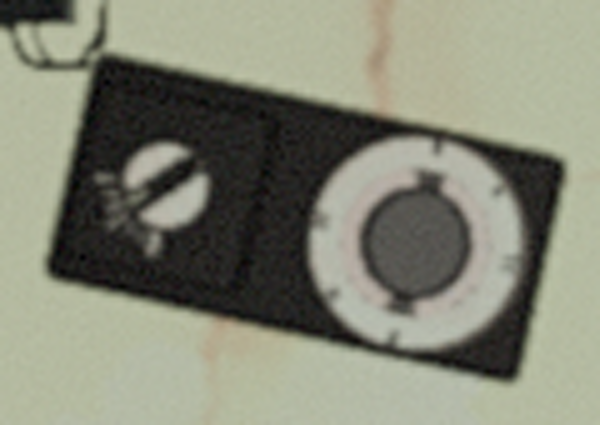

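The crop shows the knob pointer aimed lower-left, about 40° clockwise of zero. The tower centre is at crop (415,243), with its insert gaps nearly along x, and the grinder's yaw is about -12°. The two-view heights are plausible, so I'll move above the grinder now to get wrist views.

>>> servo_tool(
  deltas=[1, -3.1, -2.85, 0, 0, 0, 0, 1, -3.1, -2.85, 0, 0, 0, 0, 1, -3.1, -2.85, 0, 0, 0, 0, 1, -3.1, -2.85, 0, 0, 0, 0, 1, -3.1, -2.85, 0, 0, 0, 0],
  squeeze=60,
)

```text
time_s: 0.65
tool_pos: [0.2652, 0.4583, 0.2496]
ee_rot: [-180.0, -0.0, 167.1]
contact_force: [0.3, -0.1, 0.3]
finger_gap: 0.0854
finger_force: 0.0
```

>>> servo_tool(
  deltas=[1, -3.1, -2.85, 0, 0, 0, 0, 1, -3.1, -2.85, 0, 0, 0, 0, 1, -3.1, -2.85, 0, 0, 0, 0, 1, -3.1, -2.85, 0, 0, 0, 0, 1, -3.1, -2.85, 0, 0, 0, 0],
)

```text
time_s: 1.15
tool_pos: [0.3844, 0.2847, 0.2499]
ee_rot: [180.0, 0.0, 167.1]
contact_force: [-0.0, 0.2, -0.5]
finger_gap: 0.0852
finger_force: 0.0
```

>>> servo_tool(
  deltas=[1, -3.1, -2.85, 0, 0, 0, 0, 1, -3.1, -2.85, 0, 0, 0, 0, 1, -3.1, -2.85, 0, 0, 0, 0, 1, -3.1, -2.85, 0, 0, 0, 0, 1, -1.5, -1.4, 0, 0, 0, 0],
)

```text
time_s: 1.65
tool_pos: [0.4918, 0.1278, 0.2498]
ee_rot: [-180.0, 0.0, 166.9]
contact_force: [-0.1, 0.9, -0.8]
finger_gap: 0.0856
finger_force: 0.0
```

>>> servo_tool(
  deltas=[1, 0, 0, 0, 0, 0, 0, 1, 0, 0, 0, 0, 0, 0, 1, 0, 0, 0, 0, 0, 0, 1, 0, 0, 0, 0, 0, 0, 1, 0, 0, 0, 0, 0, 0],
)

```text
time_s: 2.15
tool_pos: [0.4902, 0.1313, 0.25]
ee_rot: [180.0, 0.0, 167.2]
contact_force: [-0.7, -0.1, 0.3]
finger_gap: 0.0854
finger_force: 0.0
```

Run:
```python
from h import *
d=snap('wrist'); save(d,'w1.png'); pickle.dump(d,open('w1.pkl','wb'))
s=r.read_state();print(s['tool_pos'],s['ee_rot'],s['time_s'])
```

```text
[0.49033058 0.13118761 0.25008243] [1.79994082e+02 5.68841993e-03 1.67143022e+02] 2.2
```

View pics/w1.png

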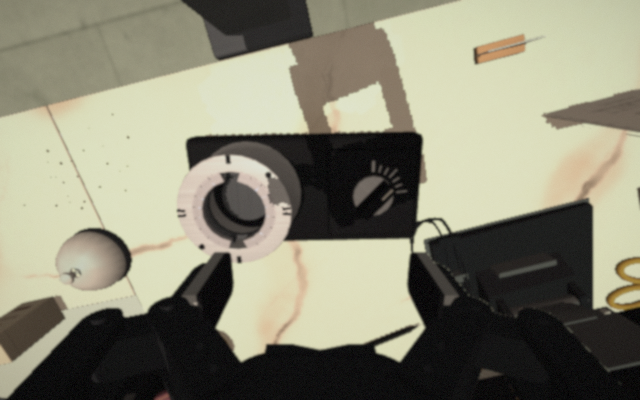

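The wrist view has the robot's side at the top of the picture. The tower top centre is near (234,210), with insert lines at (228,158) and (238,258). The knob is near (373,195) with its bar running up-right, and the grinder is nearly aligned with the tool.

```bash
cat >> h.py <<'E'
def blobs(m,amin=4):
    n,l,s,c=cv2.connectedComponentsWithStats(m.astype('uint8'))
    return [(s[i][4],c[i],np.argwhere(l==i)[:,::-1]) for i in range(1,n) if s[i][4]>=amin]
def grid(d,z):
    v,u=np.mgrid[0:400,0:640]; K=np.array(d['camera_matrix']);R=np.array(d['R']);t=np.array(d['t'])
    c=-R.T@t; w=np.stack([u,v,np.ones_like(u)],-1)@(R.T@np.linalg.inv(K)).T
    return (c+w*((z-c[2])/w[...,2])[...,None])[...,:2]
E
python3 - <<'E'
from h import *
d=pickle.load(open('w1.pkl','rb')); g=cv2.cvtColor(d['img'],cv2.COLOR_RGB2GRAY)
G=grid(d,.105); c=onz(d,234,210,.105)[:2]; print('tower0',c)
for it in range(2):
    rr=np.linalg.norm(G-c,axis=2); m=(g<90)&(rr>.042)&(rr<.0545)
    B=blobs(m,4); P=[]
    for a,cc,px in B:
        X=G[px[:,1],px[:,0]].mean(0); P.append(X); print(a,cc.round(1),X.round(4),np.linalg.norm(X-c).round(4),np.degrees(np.arctan2(*(X-c)[::-1])).round(1))
# knob
Gk=grid(d,.062); ck=onz(d,373,196,.062)[:2]; rr=np.linalg.norm(Gk-ck,axis=2)
print('knob0',ck)
np.set_printoptions(linewidth=250)
print(g[165:230:2,335:412:2])
E
```

```text
tower0 [0.48974886 0.0482691 ]
30 [226.7 155.9] [0.4392 0.0575] 0.0514 169.7
4 [235.5 153. ] [0.4384 0.066 ] 0.0543 160.9
6 [207.5 157. ] [0.4362 0.0403] 0.0541 -171.6
13 [268. 175.] [0.4643 0.089 ] 0.048 122.0
37 [285.4 189.8] [0.4815 0.1009] 0.0533 98.9
12 [201.5 246.5] [0.5189 0.0054] 0.0518 -55.7
106 [222.6 256. ] [0.5335 0.0225] 0.0508 -30.5
13 [238.8 259.2] [0.5405 0.0372] 0.052 -12.3
30 [226.7 155.9] [0.4392 0.0575] 0.0514 169.7
4 [235.5 153. ] [0.4384 0.066 ] 0.0543 160.9
6 [207.5 157. ] [0.4362 0.0403] 0.0541 -171.6
13 [268. 175.] [0.4643 0.089 ] 0.048 122.0
37 [285.4 189.8] [0.4815 0.1009] 0.0533 98.9
12 [201.5 246.5] [0.5189 0.0054] 0.0518 -55.7
106 [222.6 256. ] [0.5335 0.0225] 0.0508 -30.5
13 [238.8 259.2] [0.5405 0.0372] 0.052 -12.3
knob0 [0.51941983 0.18436069]
[[ 8 16  8 ... 11  6 13]
 [10 15 15 ... 15  9 13]
 [ 8 14 16 ... 13  6 15]
 ...
 [28 22 20 ... 26 22 23]
 [29 26 19 ... 27 19 25]
 [28 26 27 ... 22 24 21]]
```

Run:
```python
from h import *
d=pickle.load(open('w1.pkl','rb')); g=cv2.cvtColor(d['img'],cv2.COLOR_RGB2GRAY)
ck=np.array([.5195,.184])
Gk=grid(d,.062); rr=np.linalg.norm(Gk-ck,axis=2)
m=(rr<.0255)&(g>85); px=max(blobs(m),key=lambda b:b[0])
allp=np.concatenate([b[2] for b in blobs(m,15)]).astype(np.float32)
X=Gk[allp[:,1].astype(int),allp[:,0].astype(int)].astype(np.float32)
print('disc mec',cv2.minEnclosingCircle(X),len(X))
# bar: dark inside disc + extent
Gt=grid(d,.086); rt=np.linalg.norm(Gt-ck,axis=2)
b=(g<60)&(rr<.0205); P=max(blobs(b),key=lambda q:q[0])[2]; X=Gt[P[:,1],P[:,0]].astype(np.float32)
vx,vy,x0,y0=cv2.fitLine(X,cv2.DIST_L2,0,.01,.01).ravel(); print('bar',np.degrees(np.arctan2(vy,vx)),x0,y0,len(X),cv2.minAreaRect(X))
a=cv2.resize(d['img'][160:235,330:415],None,fx=7,fy=7,interpolation=cv2.INTER_CUBIC); cv2.imwrite('pics/k1.png',a[:,:,::-1])
```

```text
disc mec ((0.5192517638206482, 0.18357546627521515), 0.021380918100476265) 464
bar -52.731457 0.51511395 0.18312046 579 ((0.5156437158584595, 0.18395283818244934), (0.018060162663459778, 0.036900922656059265), 34.61588668823242)
```

View pics/k1.png

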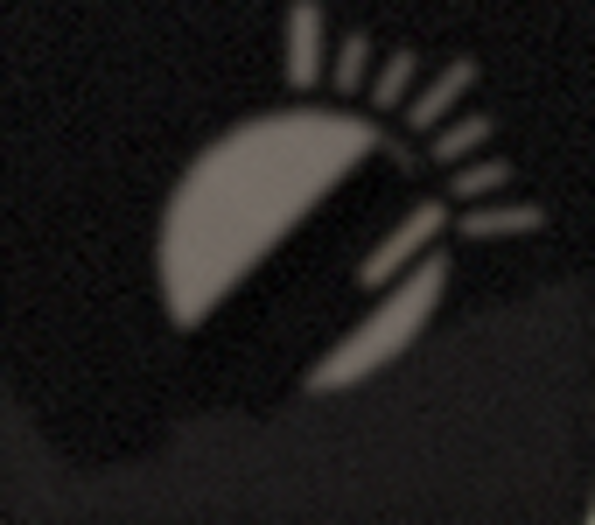

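The knob crop shows the zero mark straight up, with the pointer line about 44° clockwise of it. That puts the bar at a world yaw of about -55°. The disc centre (0.519, 0.184) agrees with the tower position plus the drawing's offset.

>>> servo_tool(
  deltas=[1, -0.33, 1.15, 0, 0, 0, 0, 1, -0.33, 1.15, 0, 0, 0, 0, 1, -0.33, 1.15, 0, 0, 0, 0, 1, -0.33, 1.15, 0, 0, 0, 0, 1, -0.33, 1.15, 0, 0, 0, 0],
)

```text
time_s: 2.7
tool_pos: [0.5202, 0.184, 0.2499]
ee_rot: [-180.0, -0.0, 167.1]
contact_force: [0.1, 0.2, 0.2]
finger_gap: 0.0853
finger_force: 0.0
```

>>> servo_tool(
  deltas=[1, 0, 0, 1, 0, 0, 0.147, 1, 0, 0, 1, 0, 0, 0.147, 1, 0, 0, 1, 0, 0, 0.147, 1, 0, 0, 1, 0, 0, 0.147, 1, 0, 0, 1, 0, 0, 0.147],
)

```text
time_s: 3.2
tool_pos: [0.5199, 0.1834, 0.1995]
ee_rot: [-180.0, -0.0, 124.6]
contact_force: [0.8, 0.3, -0.6]
finger_gap: 0.0854
finger_force: 0.0
```

>>> servo_tool(
  deltas=[1, 0, 0, 0, 0, 0, 0, 1, 0, 0, 0, 0, 0, 0, 1, 0, 0, 0, 0, 0, 0, 1, 0, 0, 0, 0, 0, 0, 1, 0, 0, 0, 0, 0, 0],
)

```text
time_s: 3.7
tool_pos: [0.5199, 0.1829, 0.2006]
ee_rot: [179.9, 0.0, 125.0]
contact_force: [-0.4, -0.2, -0.3]
finger_gap: 0.0853
finger_force: 0.0
```

Run:
```python
from h import *
d=snap('wrist'); pickle.dump(d,open('w2.pkl','wb'))
s=r.read_state();print(s['tool_pos'],s['ee_rot'],s['time_s'],s['joint_pos'])
e=pickle.load(open('w1.pkl','rb'))
for z in (.058,.062,.066):
  C=[]
  for D in(e,d):
    g=cv2.cvtColor(D['img'],cv2.COLOR_RGB2GRAY); G=grid(D,z); rr=np.linalg.norm(G-[.5195,.184],axis=2)
    p=np.concatenate([b[2] for b in blobs((rr<.0255)&(g>85),15)]); C.append(cv2.minEnclosingCircle(G[p[:,1],p[:,0]].astype(np.float32)))
  print(z,C)
G=grid(d,.088);g=cv2.cvtColor(d['img'],cv2.COLOR_RGB2GRAY);rr=np.linalg.norm(G-[.5195,.184],axis=2)
for b in blobs((rr<.03)&(g>85),15):
  X=G[b[2][:,1],b[2][:,0]].astype(np.float32); print(b[0],b[1],X.mean(0),cv2.minAreaRect(X))
save(d,'w2.png')
```

```text
[0.51986829 0.18285471 0.20052494] [1.79955881e+02 1.78326227e-02 1.24981999e+02] 3.75 [ 1.37972386e+01 -3.36163923e+00  1.10131829e+02 -7.14431138e-04
  7.31822289e+01 -2.11845606e+01]
0.058 [((0.5205352902412415, 0.1840299367904663), 0.021653618663549423), ((0.5201250314712524, 0.1832088679075241), 0.022718260064721107)]
0.062 [((0.5192517638206482, 0.18357546627521515), 0.021380918100476265), ((0.5195008516311646, 0.18412046134471893), 0.02237902395427227)]
0.066 [((0.5179682374000549, 0.18312104046344757), 0.021108213812112808), ((0.5188766717910767, 0.18503202497959137), 0.022039826959371567)]
568 [305.67957746 192.67253521] [0.5063659  0.18362883] ((0.5054017901420593, 0.18331803381443024), (0.013962915167212486, 0.03744738921523094), 34.54649353027344)
533 [333.2945591  191.71669794] [0.52447736 0.19728109] ((0.5259307622909546, 0.19766442477703094), (0.01314153429120779, 0.03744155168533325), 35.32502365112305)
42 [319.9047619  185.54761905] [0.51244247 0.19532897] ((0.5125052332878113, 0.19538149237632751), (0.0016378097934648395, 0.01259195152670145), 34.88018798828125)
```

View pics/w2.png

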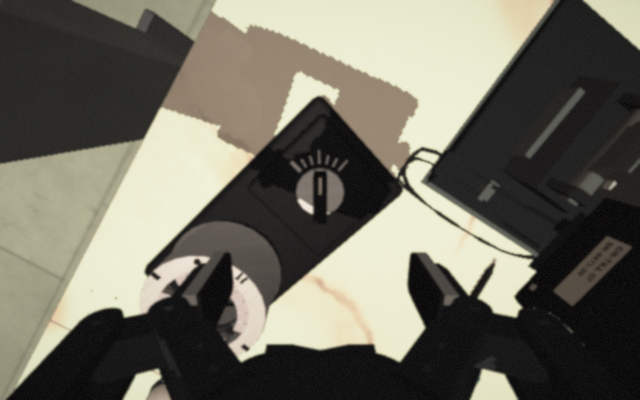

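The bar is aligned with the tool (yaw 125°), with the white line at (320,186). Disc circles from the two views agree at z≈0.061, centre (0.5195, 0.184). I'll descend and grip.

>>> servo_tool(
  deltas=[1, 0.1, 0, 2.3, 0, 0, 0, 1, 0, 0, 2.3, 0, 0, 0, 1, 0, 0, 2.3, 0, 0, 0, 1, 0, 0, 2.3, 0, 0, 0, 1, 0, 0, 2.3, 0, 0, 0],
  squeeze=30,
)

```text
time_s: 4.25
tool_pos: [0.5192, 0.1836, 0.0844]
ee_rot: [180.0, 0.0, 125.0]
contact_force: [0.0, 0.2, 0.3]
finger_gap: 0.0853
finger_force: 0.0
```

>>> servo_tool(
  deltas=[-1, 0, 0, 0, 0, 0, 0, -1, 0, 0, 0, 0, 0, 0, -1, 0, 0, 0, 0, 0, 0, -1, 0, 0, 0, 0, 0, 0, -1, 0, 0, 0, 0, 0, 0],
)

```text
time_s: 4.75
tool_pos: [0.5197, 0.1837, 0.0864]
ee_rot: [179.9, 0.0, 125.0]
contact_force: [-8.8, -7.5, 11.8]
finger_gap: 0.0121
finger_force: 7.1
```

>>> servo_tool(
  deltas=[-1, 0, 0, 0, 0, 0, 0, -1, 0, 0, 0, 0, 0, 0, -1, 0, 0, 0, 0, 0, 0, -1, 0, 0, 0, 0, 0, 0, -1, 0, 0, 0, 0, 0, 0],
)

```text
time_s: 5.25
tool_pos: [0.5194, 0.1835, 0.0865]
ee_rot: [180.0, 0.0, 125.0]
contact_force: [-3.1, -2.8, 5.8]
finger_gap: 0.0109
finger_force: 31.7
```

>>> servo_tool(
  deltas=[-1, 0, 0, -0.1, 0, 0, -0.08, -1, 0, 0, 0, 0, 0, -0.08, -1, 0, 0, 0, 0, 0, -0.08, -1, 0, 0, 0, 0, 0, -0.08, -1, 0, 0, 0, 0, 0, -0.08],
)

```text
time_s: 5.75
tool_pos: [0.5195, 0.1836, 0.0865]
ee_rot: [179.9, 0.1, 148.1]
contact_force: [0.7, -0.2, -0.8]
finger_gap: 0.0116
finger_force: 30.9
```

>>> servo_tool(
  deltas=[-1, 0, 0, 0, 0, 0, -0.08, -1, 0, 0, 0, 0, 0, -0.08, -1, 0, 0, 0, 0, 0, -0.08, -1, 0, 0, 0, 0, 0, -0.08, -1, 0, 0, 0, 0, 0, -0.05],
)

```text
time_s: 6.25
tool_pos: [0.5196, 0.1839, 0.0866]
ee_rot: [179.9, 0.1, 169.2]
contact_force: [1.0, 0.7, -0.5]
finger_gap: 0.0112
finger_force: 31.2
```

>>> servo_tool(
  deltas=[-1, 0, 0, 0, 0, 0, 0, -1, 0, 0, 0, 0, 0, 0, -1, 0, 0, 0, 0, 0, 0, -1, 0, 0, 0, 0, 0, 0, -1, 0, 0, 0, 0, 0, 0],
)

```text
time_s: 6.75
tool_pos: [0.5196, 0.1838, 0.0866]
ee_rot: [180.0, 0.1, 169.0]
contact_force: [1.1, 1.9, 1.7]
finger_gap: 0.0113
finger_force: 31.3
```

Run:
```python
from h import *
s=r.read_state();print(s['tool_pos'],s['ee_rot'],s['contact_force'],s['wrist_torque'])
```

```text
[0.51959883 0.18382909 0.08656172] [1.79952012e+02 6.70139031e-02 1.69039591e+02] [1.07935443 1.89561264 1.72729721] [ 0.31916234 -0.22811065 -0.3551953 ]
```

>>> servo_tool(
  deltas=[-1, 0, 0, 0, 0, 0, -0.02, -1, 0, 0, 0, 0, 0, -0.02, -1, 0, 0, 0, 0, 0, 0, -1, 0, 0, 0, 0, 0, 0, -1, 0, 0, 0, 0, 0, 0],
)

```text
time_s: 7.25
tool_pos: [0.5196, 0.1838, 0.0866]
ee_rot: [180.0, 0.1, 171.3]
contact_force: [1.3, 2.4, 4.7]
finger_gap: 0.0112
finger_force: 40.3
```

Run:
```python
from h import *
s=r.read_state();print(s['tool_pos'],s['ee_rot'],s['contact_force'],s['wrist_torque'])
```

```text
[0.51956086 0.18382445 0.08655046] [1.79952117e+02 6.01357760e-02 1.71324148e+02] [1.33571544 2.39237848 4.65090319] [ 0.41112604 -0.3288713  -0.84421365]
```

>>> servo_tool(
  deltas=[1, 0, 0, 0, 0, 0, 0.02, 1, 0, 0, 0, 0, 0, 0, 1, 0, 0, 0, 0, 0, 0, 1, 0, 0, -0.5, 0, 0, 0, 1, 0, 0, -2, 0, 0, 0],
)

```text
time_s: 7.75
tool_pos: [0.5168, 0.183, 0.1086]
ee_rot: [-179.8, -0.3, 170.2]
contact_force: [-0.3, 0.8, -0.6]
finger_gap: 0.0825
finger_force: 0.0
```

>>> servo_tool(
  deltas=[1, 0, -1, -3, 0, 0, 0, 1, 0, -3, -3, 0, 0, 0, 1, 0, -3, -3, 0, 0, 0, 1, 0, -3, -3, 0, 0, 0, 1, 0, -1, 0, 0, 0, 0],
)

```text
time_s: 8.25
tool_pos: [0.5024, 0.0734, 0.2368]
ee_rot: [179.9, 0.5, 170.1]
contact_force: [0.1, -0.7, 0.7]
finger_gap: 0.0851
finger_force: 0.0
```

>>> servo_tool(
  deltas=[1, 0, 0, 0, 0, 0, 0, 1, 0, 0, 0, 0, 0, 0, 1, 0, 0, 0, 0, 0, 0, 1, 0, 0, 0, 0, 0, 0, 1, 0, 0, 0, 0, 0, 0],
)

```text
time_s: 8.75
tool_pos: [0.5001, 0.0758, 0.2301]
ee_rot: [-180.0, -0.1, 170.3]
contact_force: [-0.3, -0.1, -0.1]
finger_gap: 0.0857
finger_force: 0.0
```

Run:
```python
from h import *
d=snap('wrist'); pickle.dump(d,open('w3.pkl','wb'))
s=r.read_state();print(s['tool_pos'],s['ee_rot'],s['time_s'])
g=cv2.cvtColor(d['img'],cv2.COLOR_RGB2GRAY)
G=grid(d,.088);rr=np.linalg.norm(G-[.5195,.184],axis=2)
for b in blobs((rr<.03)&(g>75),15):
  X=G[b[2][:,1],b[2][:,0]].astype(np.float32); print(b[0],b[1],X.mean(0),cv2.minAreaRect(X))
save(d,'w3.png')
```

```text
[0.50016806 0.07571241 0.23031279] [-1.79987162e+02 -7.42965349e-02  1.70267784e+02] 8.8
24 [449.         165.20833333] [0.49463868 0.19491045] ((0.4944588840007782, 0.19490619003772736), (0.002717274473980069, 0.0059992168098688126), 39.34915542602539)
457 [417.00656455 186.22319475] [0.50930625 0.16505183] ((0.508485734462738, 0.16392983496189117), (0.014254526235163212, 0.03688005730509758), 77.98114013671875)
33 [453.6969697  170.03030303] [0.4997791 0.1988799] ((0.49973058700561523, 0.19889219105243683), (0.003315799869596958, 0.008059206418693066), 23.690155029296875)
34 [441.35294118 180.14705882] [0.50729513 0.18738747] ((0.507637083530426, 0.1873045712709427), (0.0022155833430588245, 0.012166707776486874), 78.98925018310547)
211 [450.72985782 184.93838863] [0.5132933 0.1955913] ((0.5128025412559509, 0.19475580751895905), (0.016622796654701233, 0.02414790913462639), 32.64852523803711)
```

View pics/w3.png

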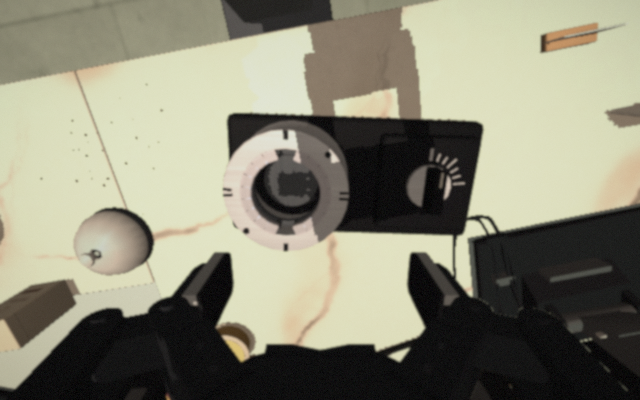

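The white line on the knob is now at about -11.5°, parallel to the grinder's x, and the torque against the stop was clear, so the knob is at zero. In this view the tower top centre is near (286,190), with marks at (285,134), (286,246), (330,155), (246,230), (228,191) and (345,196).

```bash
cat > tw.py <<'E'
from h import *
def marks(d,c,z=.105,yaw=-12,th=.6):
    """opposed mark pairs -> centre, yaw. local-dark relative to neighbourhood"""
    g=cv2.GaussianBlur(cv2.cvtColor(d['img'],cv2.COLOR_RGB2GRAY),(3,3),0).astype(float); bg=cv2.medianBlur(g.astype('uint8'),15)
    G=grid(d,z); D=G-c; rr=np.linalg.norm(D,axis=2); an=np.degrees(np.arctan2(D[...,1],D[...,0]))
    out={}
    for k in (0,180,-45,135):
        da=(an-yaw-k+180)%360-180
        m=(rr>.040)&(rr<.056)&(abs(da)<9)
        w=np.where(m,np.clip(bg.astype(float)-g-15,0,None),0)
        w[rr>.0525]=0
        if w.sum()>0: out[k]=((G*w[...,None]).sum((0,1))/w.sum(),w.sum(),np.array([(w*np.mgrid[0:400,0:640][1]).sum(),(w*np.mgrid[0:400,0:640][0]).sum()])/w.sum())
    return out
E
python3 - <<'E'
from tw import *
res=[]
for f in('w1.pkl','w3.pkl'):
    d=pickle.load(open(f,'rb')); c=np.array([.4912,.0473])
    o=marks(d,c); res.append((d,o))
    for k,v in o.items(): print(f,k,v[0].round(4),int(v[1]),v[2].round(1),np.linalg.norm(v[0]-c).round(4))
    for a,b,off in((0,180,0),(-45,135,45)):
        if a in o and b in o: 
            X=o[a][0]-o[b][0]; print('centre',(o[a][0]+o[b][0])/2,'yaw',np.degrees(np.arctan2(X[1],X[0]))+off)
for k in(0,180,-45,135):
    if k in res[0][1] and k in res[1][1]: print(k,two(ray(res[0][0],*res[0][1][k][2]),ray(res[1][0],*res[1][1][k][2])))
# top-camera lid estimate
t=pickle.load(open('top0.pkl','rb'));im=t['img'];print(cv2.cvtColor(im,cv2.COLOR_RGB2GRAY)[205:245:3,425:466:3])
E
```

```text
w1.pkl 0 [0.5401 0.0374] 2334 [238.9 258.8] 0.0499
w1.pkl 180 [0.4432 0.0571] 2436 [227.7 160.4] 0.049
w1.pkl -45 [0.5186 0.0056] 2465 [201.6 246.2] 0.0499
w1.pkl 135 [0.4645 0.0884] 1590 [267.5 175.3] 0.0491
centre [0.49164621 0.04722901] yaw -11.503898549612932
centre [0.49153966 0.04702949] yaw -11.82175853682412
w3.pkl 0 [0.5398 0.0375] 2625 [285.4 245.9] 0.0496
w3.pkl 180 [0.4433 0.0572] 2983 [285.2 135.9] 0.0489
w3.pkl -45 [0.5188 0.0056] 3084 [245.9 230.3] 0.05
w3.pkl 135 [0.4641 0.0884] 1061 [327.  154.5] 0.0493
centre [0.49156025 0.04735429] yaw -11.579233279935286
centre [0.49144882 0.04700833] yaw -11.560231643439607
0 (array([0.53980779, 0.03752368, 0.10532649]), np.float64(0.00023478422293871188))
180 (array([0.44319658, 0.05732191, 0.10567108]), np.float64(0.00010702968617877296))
-45 (array([0.51871833, 0.00558645, 0.1049716 ]), np.float64(0.00017054100880892288))
135 (array([0.46426424, 0.08844785, 0.1050749 ]), np.float64(0.0003587090507715312))
[[179 177 174 175 164 166 167 169 171 178 180 180 180 180]
 [179 177 177 172 174 174 165 169 176 180 181 180 182 182]
 [180 177 173 122 113 173 174 170 168 166 175 180 180 180]
 [180 173 126 158 164 115  75 156 172 172 168 177 181 181]
 [174 158 123 177 138   1  33  76 171 170 170 169 181 181]
 [172 149 158 175 166  85  22  36 118 172 172 170 177 180]
 [178 132 173 177 174 166  26  32  34 153 171 171 177 183]
 [176 120 160 173 172 173 119   4  37  56 168 167 180 183]
 [175 160 143 173 173 175 176  84  19  31 111 169 176 182]
 [180 183 119 173 172 173 170 167  27  25  70 172 179 180]
 [179 183 178 129 172 171 171 171 169 135 157 176 181 181]
 [181 180 179 183 165 152 167 169 171 167 182 182 181 182]
 [182 178 181 180 182 184 181 181 183 183 183 180 181 182]
 [182 180 180 185 181 182 180 179 180 182 181 180 182 181]]
```

The mouth is measured at (0.4915, 0.0472, 0.105) with the grinder's yaw at -11.6°, from two views that agree within 0.4 mm. Next I go to the lid.

>>> servo_tool(
  deltas=[1, -0.57, -4.4, -0.2, 0, 0, 0, 1, -0.57, -4.4, -0.2, 0, 0, 0, 1, -0.57, -4.4, -0.2, 0, 0, 0, 1, -0.57, -4.4, -0.2, 0, 0, 0, 1, -0.57, -4.4, -0.2, 0, 0, 0],
)

```text
time_s: 9.3
tool_pos: [0.4908, -0.1479, 0.2411]
ee_rot: [180.0, 0.0, 170.2]
contact_force: [0.6, 0.1, -0.7]
finger_gap: 0.0856
finger_force: 0.0
```

>>> servo_tool(
  deltas=[1, -0.57, -4.4, -0.2, 0, 0, 0, 1, -0.57, -4.4, -0.2, 0, 0, 0, 1, -0.57, -4.4, -0.2, 0, 0, 0, 1, -0.57, -4.4, -0.2, 0, 0, 0, 1, -0.57, -4.4, -0.2, 0, 0, 0],
)

```text
time_s: 9.8
tool_pos: [0.4816, -0.3697, 0.2509]
ee_rot: [180.0, -0.0, 170.2]
contact_force: [0.8, 0.3, 0.2]
finger_gap: 0.0854
finger_force: 0.0
```

>>> servo_tool(
  deltas=[1, 0, 0, 0, 0, 0, 0, 1, 0, 0, 0, 0, 0, 0, 1, 0, 0, 0, 0, 0, 0, 1, 0, 0, 0, 0, 0, 0, 1, 0, 0, 0, 0, 0, 0],
)

```text
time_s: 10.3
tool_pos: [0.4821, -0.3669, 0.2511]
ee_rot: [180.0, 0.0, 170.3]
contact_force: [0.7, -0.5, 0.2]
finger_gap: 0.086
finger_force: 0.0
```

Run:
```python
from h import *
d=snap('wrist'); pickle.dump(d,open('w4.pkl','wb'));save(d,'w4.png')
s=r.read_state();print(s['tool_pos'],s['ee_rot'],s['joint_pos'],s['time_s'])
```

```text
[ 0.48205053 -0.36711704  0.25120055] [-1.79994249e+02  1.32223186e-02  1.70295080e+02] [-4.23679125e+01  1.54162049e+00  1.00312169e+02  2.34484261e-03
  7.81319756e+01 -1.22663474e+02] 10.35
```

>>> servo_tool(
  deltas=[1, 0, 0, 0, 0, 0, 0.147, 1, 0, 0, 0, 0, 0, 0.147, 1, 0, 0, 0, 0, 0, 0.147, 1, 0, 0, 0, 0, 0, 0.147, 1, 0, 0, 0, 0, 0, 0.147],
)

```text
time_s: 10.85
tool_pos: [0.4819, -0.3675, 0.2512]
ee_rot: [180.0, 0.0, 127.8]
contact_force: [-0.2, -0.1, -0.6]
finger_gap: 0.0857
finger_force: 0.0
```

>>> servo_tool(
  deltas=[1, 0, 0, 0, 0, 0, 0.147, 1, 0, 0, 0, 0, 0, 0.147, 1, 0, 0, 0, 0, 0, 0.147, 1, 0, 0, 0, 0, 0, 0.147, 1, 0, 0, 0, 0, 0, 0.147],
)

```text
time_s: 11.35
tool_pos: [0.482, -0.3675, 0.2512]
ee_rot: [180.0, 0.0, 85.7]
contact_force: [0.1, -0.5, 1.0]
finger_gap: 0.0851
finger_force: 0.0
```

>>> servo_tool(
  deltas=[1, 0, 0, 0, 0, 0, 0.147, 1, 0, 0, 0, 0, 0, 0.147, 1, 0, 0, 0, 0, 0, 0.147, 1, 0, 0, 0, 0, 0, 0.147, 1, 0, 0, 0, 0, 0, 0.147],
)

```text
time_s: 11.85
tool_pos: [0.4819, -0.3675, 0.2512]
ee_rot: [180.0, -0.0, 43.6]
contact_force: [0.6, 0.7, 0.3]
finger_gap: 0.0855
finger_force: 0.0
```

>>> servo_tool(
  deltas=[1, 0, 0, 0, 0, 0, 0, 1, 0, 0, 0, 0, 0, 0, 1, 0, 0, 0, 0, 0, 0, 1, 0, 0, 0, 0, 0, 0, 1, 0, 0, 0, 0, 0, 0],
)

```text
time_s: 12.35
tool_pos: [0.4818, -0.3681, 0.251]
ee_rot: [180.0, 0.0, 43.9]
contact_force: [-0.6, 0.2, -0.1]
finger_gap: 0.0855
finger_force: 0.0
```

Run:
```python
from h import *
d=snap('wrist'); pickle.dump(d,open('w5.pkl','wb'));save(d,'w5.png')
s=r.read_state();print(s['tool_pos'],s['ee_rot'],s['joint_pos'],s['time_s'])
e=pickle.load(open('w4.pkl','rb'))
cv2.imwrite('pics/w45.png',np.vstack([e['img'][60:340,120:520],d['img'][60:340,120:520]])[:,:,::-1])
```

```text
[ 0.48177673 -0.36805928  0.25102054] [ 1.79999929e+02 -1.39940674e-03  4.39109937e+01] [-4.24510773e+01  1.60065565e+00  1.00269338e+02  1.42248921e-03
  7.81298470e+01  3.63763643e+00] 12.4
```

View pics/w45.png

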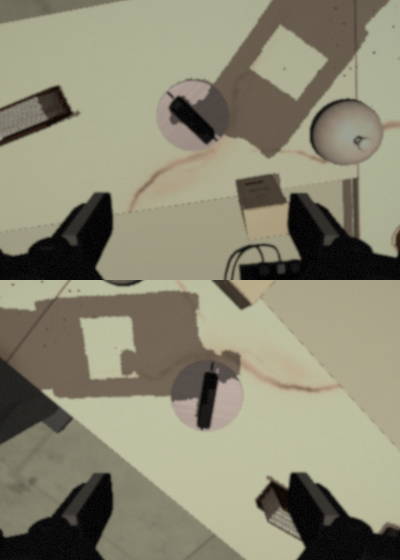

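Both views show the lid: in crop coordinates the disc is at (193,116) in view A and (207,396) in view B, with the bar a bit off the tool axis. I'll measure it from both views.

Run:
```python
from h import *
V=[pickle.load(open(f,'rb')) for f in('w4.pkl','w5.pkl')]
c0=np.array([.482,-.367]); E=[]
for d in V:
    im=d['img'].astype(float); g=im.mean(2); ratio=cv2.GaussianBlur(im[...,2]/(im[...,0]+1),(5,5),0)
    G=grid(d,.021); rr=np.linalg.norm(G-c0,axis=2)
    print('ratio in',np.median(ratio[(rr<.04)&(g>70)]),'out',np.median(ratio[(rr>.055)&(rr<.075)&(g>70)]))
    th=(np.median(ratio[(rr<.04)&(g>70)])+np.median(ratio[(rr>.055)&(rr<.075)&(g>70)]))/2
    m=((ratio>th)|(g<60))&(rr<.052); B=max(blobs(cv2.morphologyEx(m.astype('uint8'),cv2.MORPH_OPEN,np.ones((5,5)))),key=lambda b:b[0])
    P=B[2]; e=cv2.minEnclosingCircle(G[P[:,1],P[:,0]].astype(np.float32)); el=cv2.fitEllipse(cv2.convexHull(P.astype(np.int32)))
    print('disc',e,'mean',G[P[:,1],P[:,0]].mean(0),'el',el[0],onz(d,*el[0],.021)); E.append(ray(d,*el[0]))
    for z in(.051,):
        Gz=grid(d,z); rz=np.linalg.norm(Gz-c0,axis=2)
        P=max(blobs((g<50)&(rz<.045)),key=lambda b:b[0])[2]; X=Gz[P[:,1],P[:,0]].astype(np.float32)
        vx,vy,x,y=cv2.fitLine(X,cv2.DIST_HUBER,0,.001,.001).ravel(); R=cv2.minAreaRect(X); bx=cv2.boxPoints(R)
        print('bar',np.degrees(np.arctan2(vy,vx)),R,len(P))
print('disc 2view',two(*E))
# bar height: far-end top edge in both views via convex hull corners
```

```text
ratio in 0.8461648503770727 out 0.8323782488120638
disc ((0.4777095317840576, -0.3725252151489258), 0.05123668164014816) mean [ 0.47712796 -0.3774683 ] el (312.4569396972656, 168.47079467773438) [ 0.47509885 -0.37427539  0.021     ]
bar 35.26773 ((0.4827706813812256, -0.3743669390678406), (0.060889970511198044, 0.019564075395464897), 36.45061492919922) 866
ratio in 0.8489133550949945 out 0.8273618698647833
disc ((0.48162519931793213, -0.3676309287548065), 0.05196044221520424) mean [ 0.47980566 -0.37512866] el (321.7133483886719, 178.4571990966797) [ 0.4794949  -0.37320267  0.021     ]
bar 35.463215 ((0.4863786995410919, -0.37344619631767273), (0.06365422904491425, 0.01502489298582077), 34.52110290527344) 719
disc 2view (array([ 0.47744047, -0.37510609,  0.00843833]), np.float64(0.00024227105810411046))
```

Run:
```python
from h import *
V=[pickle.load(open(f,'rb')) for f in('w4.pkl','w5.pkl')]
th=np.radians(35.4); a=np.array([np.cos(th),np.sin(th)]); n=np.array([-a[1],a[0]])
F=[]
for d in V:
    g=cv2.cvtColor(d['img'],cv2.COLOR_RGB2GRAY).astype(np.float32); cam=ray(d,0,0)[0]
    for z in(.051,):
        Gz=grid(d,z); rz=np.linalg.norm(Gz-[.484,-.374],axis=2)
        P=max(blobs((g<60)&(rz<.045)),key=lambda b:b[0])[2]; X=Gz[P[:,1],P[:,0]]
        A=X@a;N=X@n
        px=P[(A>np.percentile(A,20))&(A<np.percentile(A,80))]
        print('cam along',cam[:2]@a,'lat',cam[:2]@n,'A',A.min(),A.max(),(np.percentile(A,1),np.percentile(A,99)),'N',np.percentile(N,[1,50,99]))
# white-sheet profile along the bar axis in w5, sampled at z=.051
d=V[1]; g=cv2.cvtColor(d['img'],cv2.COLOR_RGB2GRAY)
for d in V:
  g=cv2.cvtColor(d['img'],cv2.COLOR_RGB2GRAY)
  c=np.array([.4846,-.3738])
  print([ (s,int(g[tuple(proj(d,[*(c+a*s/1000),.051]).round().astype(int)[::-1])])) for s in range(-42,44,2)])
  print([ (s,int(g[tuple(proj(d,[*(c+n*s/1000),.051]).round().astype(int)[::-1])])) for s in range(-20,21,1)])
```

```text
cam along 0.1291654437259331 lat -0.5262340921562864 A 0.14613547763358953 0.20788309990899814 (np.float64(0.14693107258456806), np.float64(0.20551221959338833)) N [-0.59452805 -0.58443349 -0.57496484]
cam along 0.2541161769214279 lat -0.5685494020089882 A 0.14831747297995684 0.22262604877837747 (np.float64(0.1493349199682501), np.float64(0.2196360094919747)) N [-0.59367479 -0.58620319 -0.57860595]
[(-42, 158), (-40, 157), (-38, 155), (-36, 154), (-34, 139), (-32, 26), (-30, 19), (-28, 22), (-26, 22), (-24, 16), (-22, 11), (-20, 15), (-18, 0), (-16, 7), (-14, 3), (-12, 7), (-10, 7), (-8, 6), (-6, 7), (-4, 9), (-2, 9), (0, 10), (2, 8), (4, 12), (6, 6), (8, 11), (10, 3), (12, 4), (14, 14), (16, 4), (18, 13), (20, 17), (22, 11), (24, 16), (26, 16), (28, 59), (30, 122), (32, 132), (34, 141), (36, 157), (38, 158), (40, 160), (42, 162)]
[(-20, 148), (-19, 149), (-18, 148), (-17, 148), (-16, 147), (-15, 149), (-14, 149), (-13, 148), (-12, 149), (-11, 140), (-10, 126), (-9, 71), (-8, 40), (-7, 23), (-6, 14), (-5, 16), (-4, 20), (-3, 19), (-2, 18), (-1, 12), (0, 10), (1, 8), (2, 5), (3, 10), 
[... 332 characters left out ...]
-12, 31), (-10, 28), (-8, 29), (-6, 27), (-4, 24), (-2, 7), (0, 6), (2, 13), (4, 12), (6, 14), (8, 7), (10, 15), (12, 13), (14, 7), (16, 15), (18, 8), (20, 10), (22, 13), (24, 7), (26, 14), (28, 2), (30, 7), (32, 22), (34, 57), (36, 56), (38, 41), (40, 44), (42, 50)]
[(-20, 173), (-19, 174), (-18, 173), (-17, 174), (-16, 174), (-15, 174), (-14, 174), (-13, 173), (-12, 172), (-11, 152), (-10, 118), (-9, 66), (-8, 32), (-7, 33), (-6, 27), (-5, 26), (-4, 25), (-3, 25), (-2, 15), (-1, 11), (0, 6), (1, 4), (2, 17), (3, 10), (4, 9), (5, 12), (6, 36), (7, 65), (8, 100), (9, 142), (10, 162), (11, 162), (12, 169), (13, 171), (14, 167), (15, 166), (16, 160), (17, 132), (18, 135), (19, 137), (20, 137)]
```

>>> servo_tool(
  deltas=[1, -0.33, 0.7, 0, 0, 0, 0, 1, 0, 0, 3, 0, 0, 0.148, 1, 0, 0, 3, 0, 0, 0, 1, 0, 0, 3, 0, 0, 0, 1, 0, 0, 2, 0, 0, 0],
)

```text
time_s: 12.9
tool_pos: [0.4835, -0.3752, 0.1384]
ee_rot: [-179.8, 0.0, 35.4]
contact_force: [-0.2, 0.1, -0.0]
finger_gap: 0.0853
finger_force: 0.0
```

>>> servo_tool(
  deltas=[1, 0, 0, 0, 0, 0, 0, 1, 0, 0, 0, 0, 0, 0, 1, 0, 0, 0, 0, 0, 0, 1, 0, 0, 0, 0, 0, 0, 1, 0, 0, 0, 0, 0, 0],
)

```text
time_s: 13.4
tool_pos: [0.4848, -0.376, 0.1426]
ee_rot: [179.9, -0.0, 35.4]
contact_force: [-0.0, -0.1, -0.6]
finger_gap: 0.0854
finger_force: 0.0
```

Run:
```python
from h import *
d=snap('wrist'); pickle.dump(d,open('w6.pkl','wb'));save(d,'w6.png')
s=r.read_state();print(s['tool_pos'],s['ee_rot'],s['time_s'])
g=cv2.cvtColor(d['img'],cv2.COLOR_RGB2GRAY)
th=np.radians(35.4); a=np.array([np.cos(th),np.sin(th)]); n=np.array([-a[1],a[0]]); c=np.array([.4843,-.3754])
S=lambda v,z,L:[(s,int(g[tuple(proj(d,[*(c+v*s/1000),z]).round().astype(int)[::-1])])) for s in L]
print(proj(d,[*c,.051]),ray(d,0,0)[0][:2]@a-c@a)
print(S(a,.051,range(-38,44)));print(S(n,.051,range(-14,15)))
for k in(-20,20):
    c=np.array([.4843,-.3754])+a*k/1000; print(k,S(n,.051,range(-14,15)))
```

```text
[ 0.48468479 -0.37577748  0.14221562] [ 1.79894804e+02 -2.33128334e-02  3.54014326e+01] 13.45
[318.5274751  212.36185447] 0.07548804287560579
[(-38, 179), (-37, 183), (-36, 179), (-35, 183), (-34, 180), (-33, 183), (-32, 179), (-31, 169), (-30, 137), (-29, 89), (-28, 45), (-27, 22), (-26, 23), (-25, 24), (-24, 23), (-23, 20), (-22, 19), (-21, 19), (-20, 12), (-19, 2), (-18, 11), (-17, 8), (-16, 5), (-15, 9), (-14, 3), (-13, 6), (-12, 8), (-11, 9), (-10, 7), (-9, 5), (-8, 6), (-7, 6), (-6, 5), (-5, 9), (-4, 16), (-3, 7), (-2, 3), (-1, 9), (0, 11), (1, 8), (2, 12), (3, 7), (4, 3), (5, 3), (6, 9), (7, 10), (8, 1), (9, 11), (10, 7), (11, 6), (12, 9), (13, 12), (14, 2), (15, 9), (16, 14), (17, 10), (18, 12), (19, 2), (20, 7), (21, 11), (22, 7), (23, 11), (24, 4), (25, 5), (26, 5), (27, 8), (28, 7), (29, 3), (30, 9), (31, 12), (32, 2), (33, 6), (34, 10), (35, 18), (36, 39), (37, 68), (38, 65), (39, 59), (40, 58), (41, 57), (42, 57), (43, 59)]
[(-14, 130), (-13, 102), (-12, 92), (-11, 85), (-10, 81), (-9, 50), (-8, 27), (-7, 10), (-6, 13), (-5, 9), (-4, 7), (-3, 5), (-2, 6), (-1, 4), (0, 11), (1, 14), (2, 2), (3, 12), (4, 8), (5, 8), (6, 20), (7, 60), (8, 74), (9, 79), (10, 78), (11, 80), (12, 81), (13, 79), (14, 81)]
-20 [(-14, 153), (-13, 154), (-12, 155), (-11, 155), (-10, 144), (-9, 114), (-8, 67), (-7, 29), (-6, 17), (-5, 2), (-4, 14), (-3, 15), (-2, 11), (-1, 11), (0, 12), (1, 12), (2, 4), (3, 13), (4, 10), (5, 17), (6, 48), (7, 90), (8, 146), (9, 150), (10, 153), (11, 151), (12, 149), (13, 152), (14, 149)]
20 [(-14, 77), (-13, 78), (-12, 77), (-11, 78), (-10, 72), (-9, 58), (-8, 15), (-7, 5), (-6, 10), (-5, 2), (-4, 9), (-3, 1), (-2, 9), (-1, 7), (0, 7), (1, 8), (2, 11), (3, 11), (4, 5), (5, 1), (6, 38), (7, 60), (8, 73), (9, 77), (10, 79), (11, 78), (12, 75), (13, 78), (14, 80)]
```

View pics/w6.png

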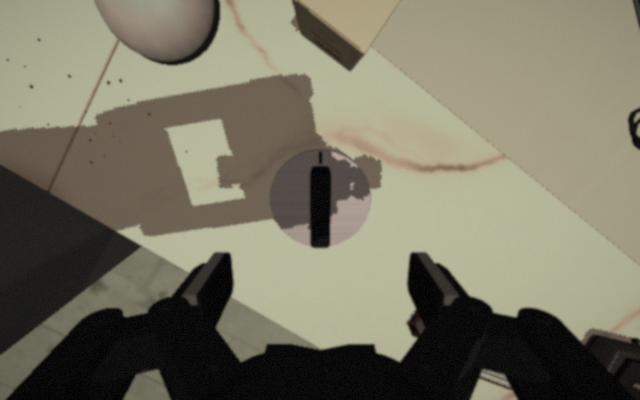

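The bar is centred under the tool: the lateral error is under 0.3 mm, the along-bar error is about 0.3 mm, and yaw is matched at 35.4°. I'll descend and grip.

>>> servo_tool(
  deltas=[1, 0, 0, 1.9, 0, 0, 0, 1, 0, 0, 1.9, 0, 0, 0, 1, 0, 0, 1.9, 0, 0, 0, 1, 0, 0, 1.9, 0, 0, 0, 1, 0, 0, 1.8, 0, 0, 0],
  squeeze=80,
)

```text
time_s: 13.95
tool_pos: [0.4844, -0.3755, 0.0467]
ee_rot: [180.0, -0.0, 35.4]
contact_force: [-0.1, -0.6, 1.0]
finger_gap: 0.0858
finger_force: 0.0
```

>>> servo_tool(
  deltas=[1, 0, 0, 0, 0, 0, 0, 1, 0, 0, 0, 0, 0, 0, -1, 0, 0, 0, 0, 0, 0, -1, 0, 0, 0, 0, 0, 0, -1, 0, 0, 0, 0, 0, 0],
)

```text
time_s: 14.45
tool_pos: [0.4847, -0.3759, 0.0482]
ee_rot: [179.9, -0.0, 35.4]
contact_force: [-1.0, -0.2, 0.5]
finger_gap: 0.0441
finger_force: 0.0
```

>>> servo_tool(
  deltas=[-1, 0, 0, 0, 0, 0, 0, -1, 0, 0, 0, 0, 0, 0, -1, 0, 0, 0, 0, 0, 0, -1, 0, 0, 0, 0, 0, 0, -1, 0, 0, 0, 0, 0, 0],
)

```text
time_s: 14.95
tool_pos: [0.4846, -0.3757, 0.0476]
ee_rot: [179.9, -0.0, 35.4]
contact_force: [-0.4, -0.1, 3.2]
finger_gap: 0.0145
finger_force: 78.6
```

Run:
```python
from h import *
s=r.read_state();print(s['tool_pos'],s['ee_rot'],s['contact_force'],s['wrist_torque'],s['finger_gap'])
d=pickle.load(open('w6.pkl','rb'));print(onz(d,320.5,198,.021))
```

```text
[ 0.48456738 -0.37571556  0.04755112] [ 1.79944998e+02 -1.21146606e-02  3.53991016e+01] [-0.42650307 -0.07066384  3.20990661] [0.06454289 0.01388077 0.03683909] 0.01453397058841854
[ 0.4872858  -0.37522968  0.021     ]
```

>>> servo_tool(
  deltas=[-1, 0, 0, -2, 0, 0, 0, -1, 0, 0, -4.5, 0, 0, 0, -1, 0, 0, -4.5, 0, 0, 0, -1, 0, 0, -4.5, 0, 0, 0, -1, 0, 0, -4.5, 0, 0, 0],
)

```text
time_s: 15.45
tool_pos: [0.4836, -0.3748, 0.2476]
ee_rot: [-179.9, 0.0, 35.4]
contact_force: [0.2, -0.6, -1.9]
finger_gap: 0.0145
finger_force: 78.2
```

>>> servo_tool(
  deltas=[-1, 2.5, -3.4, 0, 0, 0, 0, -1, 2.5, -3.4, 0, 0, 0, 0, -1, 2.5, -3.4, 0, 0, 0, 0, -1, 2.5, -3.4, 0, 0, 0, 0, -1, 2.5, -3.4, 0, 0, 0, 0],
)

```text
time_s: 15.95
tool_pos: [0.4868, -0.1626, 0.2459]
ee_rot: [-179.9, 0.0, 35.4]
contact_force: [1.2, -0.3, -1.7]
finger_gap: 0.0146
finger_force: 78.6
```

>>> servo_tool(
  deltas=[-1, 2.5, -3.4, 0, 0, 0, 0, -1, 2.5, -3.4, 0, 0, 0, 0, -1, 2.5, -3.4, 0, 0, 0, 0, -1, 2.5, -3.4, 0, 0, 0, 0, -1, 2.5, -3.4, 0, 0, 0, 0],
)

```text
time_s: 16.45
tool_pos: [0.4902, 0.0483, 0.2461]
ee_rot: [-180.0, 0.1, 35.4]
contact_force: [1.6, 0.1, -1.7]
finger_gap: 0.0143
finger_force: 78.6
```

>>> servo_tool(
  deltas=[-1, 0, 0, 0, 0, 0, -0.145, -1, 0, 0, 0, 0, 0, -0.145, -1, 0, 0, 0, 0, 0, -0.145, -1, 0, 0, 0, 0, 0, -0.145, -1, 0, 0, 0, 0, 0, -0.145],
)

```text
time_s: 16.95
tool_pos: [0.4904, 0.0467, 0.2459]
ee_rot: [-179.9, 0.0, 77.3]
contact_force: [0.7, -0.0, -0.8]
finger_gap: 0.0146
finger_force: 78.6
```

>>> servo_tool(
  deltas=[-1, 0, 0, 0, 0, 0, -0.145, -1, 0, 0, 0, 0, 0, -0.145, -1, 0, 0, 0, 0, 0, -0.145, -1, 0, 0, 0, 0, 0, -0.145, -1, 0, 0, 0, 0, 0, -0.145],
)

```text
time_s: 17.45
tool_pos: [0.4904, 0.0466, 0.2459]
ee_rot: [-179.9, -0.1, 118.8]
contact_force: [-0.2, 0.9, -0.8]
finger_gap: 0.0148
finger_force: 78.6
```

>>> servo_tool(
  deltas=[-1, 0, 0, 0, 0, 0, -0.145, -1, 0, 0, 0, 0, 0, -0.145, -1, 0, 0, 0, 0, 0, -0.145, -1, 0, 0, 0, 0, 0, -0.145, -1, 0, 0, 0, 0, 0, -0.145],
)

```text
time_s: 17.95
tool_pos: [0.4904, 0.0466, 0.2459]
ee_rot: [-180.0, -0.1, 160.4]
contact_force: [-0.3, 0.4, -0.5]
finger_gap: 0.0143
finger_force: 78.6
```

>>> servo_tool(
  deltas=[-1, 0, 0, 0, 0, 0, -0.145, -1, 0, 0, 0, 0, 0, 0, -1, 0, 0, 0, 0, 0, 0, -1, 0, 0, 0, 0, 0, 0, -1, 0, 0, 0, 0, 0, 0],
)

```text
time_s: 18.45
tool_pos: [0.491, 0.0465, 0.2469]
ee_rot: [-180.0, -0.0, 168.3]
contact_force: [-0.1, -0.2, -1.1]
finger_gap: 0.0144
finger_force: 78.6
```

Run:
```python
from h import *
d=snap('wrist'); pickle.dump(d,open('w7.pkl','wb'));save(d,'w7.png')
s=r.read_state();print(s['tool_pos'],s['ee_rot'],s['joint_pos'],s['time_s'],s['contact_force'],s['wrist_torque'])
```

```text
[0.49100181 0.04658402 0.24690503] [-1.79999514e+02 -1.40532309e-02  1.68271173e+02] [-8.20432018e-01 -1.31630902e+01  1.14298477e+02  2.22354836e-03
  7.88785043e+01 -7.90920346e+01] 18.5 [-0.04227571 -0.76434274 -1.06833354] [-0.02803612  0.06346072 -0.04784479]
```

View pics/w7.png

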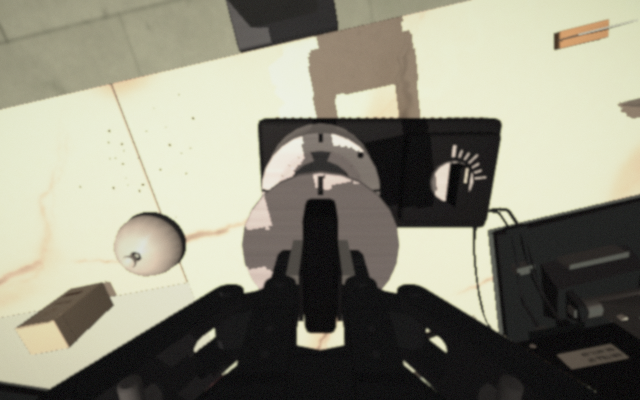

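The lid is held over the tower: the disc rim spans about 243 to 399 px across with its top near row 172, and the bar's ends are at rows 198 and 332. I'll measure the lid in the tool frame with the same camera.

Run:
```python
from h import *
d=pickle.load(open('w7.pkl','rb')); g=cv2.GaussianBlur(cv2.cvtColor(d['img'],cv2.COLOR_RGB2GRAY),(3,3),0).astype(np.float32)
tp=np.array([.4910,.0466,.2469]); ps=np.radians(168.27); tx=np.array([np.cos(ps),np.sin(ps)]); ty=np.array([np.sin(ps),-np.cos(ps)])
def samp(P,z):
    uv=np.array([proj(d,[*(tp[:2]+tx*x+ty*y),z]) for x,y in P],np.float32); return cv2.remap(g,uv[None,:,0],uv[None,:,1],cv2.INTER_LINEAR)[0]
z=tp[2]-.0476+.021; c=np.zeros(2)
R=np.arange(.036,.052,.0003)
for it in range(3):
    Q=[]
    for an in np.radians(np.arange(-90,91,3)):
        u=np.array([np.cos(an),np.sin(an)]); p=samp([c+u*q for q in R],z); gr=abs(np.gradient(p)); i=gr.argmax()
        if gr[i]>3: Q.append((*(c+u*R[i]),np.degrees(an)))
    Q=np.array(Q); from scipy.optimize import least_squares as ls
    f=ls(lambda k:np.hypot(Q[:,0]-k[0],Q[:,1]-k[1])-k[2],[*c,.044],loss='soft_l1',f_scale=.0005); f2=ls(lambda k:np.hypot(Q[:,0]-k[0],Q[:,1]-k[1])-.044,c,loss='soft_l1',f_scale=.0005)
    c=f2.x
print('rim free',f.x,'fixed r',c,len(Q)); e=np.hypot(Q[:,0]-c[0],Q[:,1]-c[1])-.044; print([(int(a),round(x*1e3,1)) for a,x in zip(Q[:,2],e)])
L=np.arange(.022,.042,.001); print('near base',[(int(x*1000),int(v)) for x,v in zip(L,np.min([samp([(x,y) for x in L],z) for y in(-.005,.005)],0))])
L=np.arange(-.040,-.024,.001); print('far top',[(int(x*1000),int(v)) for x,v in zip(L,samp([(x,0) for x in L],tp[2]+.0034))])
L=np.arange(-.014,.0141,.001); print('lat top x=.02',[(int(round(x*1000)),int(v)) for x,v in zip(L,samp([(.02,x) for x in L],tp[2]+.0034))])
```

```text
rim free [-0.00023843  0.00058035  0.04315564] fixed r [-0.00141875  0.00056208] 61
[(-90, np.float64(-1.1)), (-87, np.float64(-0.8)), (-84, np.float64(-0.8)), (-81, np.float64(-0.8)), (-78, np.float64(-0.8)), (-75, np.float64(-0.8)), (-72, np.float64(-0.5)), (-69, np.float64(-8.0)), (-66, np.float64(0.1)), (-63, np.float64(-0.2)), (-59, np.float64(0.1)), (-57, np.float64(0.1)), (-54, np.float64(0.1)), (-51, np.float64(-0.2)), (-48, np.float64(-6.5)), (-45, np.float64(0.1)), (-42, np.float64(-0.2)), (-39, np.float64(0.7)), (-36, np.float64(-0.2)), (-33, np.float64(0.1)), (-29, np.float64(0.1)), (-27, np.float64(0.4)), (-24, np.float64(0.4)), (-21, np.float64(0.4)), (-18, np.float64(1.0)), (-14, np.float64(3.4)), (-12, np.float64(4.9)), (-9, np.float64(7.9)), (-6, np.float64(5.2)), (-3, np.float64(-0.2)), (0, np.float64(-2.0)), (3, np.float64(-0.2)), (6, np.float64(-0.5)), (9, np.float64(-0.5)), (12, np.float64(-0.5)), (14, np.float64(-0.2)), (18, np.float64(-0.5)), (21, np.float64(-0.5)), (24, np.float64(-0.5)), (27, np.float64(-0.2)), (29, np.float64(0.7)), (33, np.float64(0.4)), (3
[... 485 characters left out ...]
), (25, 9), (26, 10), (27, 13), (28, 40), (29, 84), (30, 106), (31, 109), (32, 109), (33, 110), (34, 110), (35, 109), (36, 108), (37, 109), (38, 109), (39, 110), (40, 111), (41, 104), (42, 83)]
far top [(-40, 156), (-39, 184), (-38, 194), (-37, 196), (-36, 195), (-34, 195), (-33, 204), (-32, 214), (-31, 207), (-30, 148), (-29, 54), (-28, 16), (-27, 15), (-26, 15), (-25, 15), (-24, 15)]
lat top x=.02 [(-14, 107), (-13, 108), (-12, 108), (-11, 107), (-10, 107), (-9, 107), (-8, 99), (-7, 52), (-6, 16), (-5, 15), (-4, 14), (-3, 14), (-2, 15), (-1, 15), (0, 13), (1, 14), (2, 13), (3, 15), (4, 13), (5, 15), (6, 14), (7, 16), (8, 52), (9, 100), (10, 106), (11, 106), (12, 106), (13, 106), (14, 107)]
```

The lid sits within 0.6 mm of the tool axis. Allowing for the camera's lateral bias, the target tool position is (0.4911, 0.0467), and the arm is already there. Descending.

>>> servo_tool(
  deltas=[-1, 0, 0, 2, 0, 0, 0, -1, 0, 0, 2, 0, 0, 0, -1, 0, 0, 2, 0, 0, 0, -1, 0, 0, 2, 0, 0, 0, -1, 0, 0, 1, 0, 0, 0],
)

```text
time_s: 19.0
tool_pos: [0.49, 0.0466, 0.155]
ee_rot: [-180.0, -0.2, 168.3]
contact_force: [-0.4, 0.3, -1.0]
finger_gap: 0.0144
finger_force: 78.6
```

>>> servo_tool(
  deltas=[-1, 0, 0, 0, 0, 0, 0, -1, 0, 0, 0, 0, 0, 0, -1, 0, 0, 0, 0, 0, 0, -1, 0, 0, 0.3, 0, 0, 0, -1, 0, 0, 0.3, 0, 0, 0],
)

```text
time_s: 19.5
tool_pos: [0.4916, 0.0465, 0.1517]
ee_rot: [180.0, 0.1, 168.3]
contact_force: [0.3, 0.6, -2.1]
finger_gap: 0.0143
finger_force: 78.6
```

>>> servo_tool(
  deltas=[-1, 0, 0, 0.1, 0, 0, 0, -1, 0, 0, 0.1, 0, 0, 0, -1, 0, 0, 0.1, 0, 0, 0, -1, 0, 0, 0.1, 0, 0, 0, -1, 0, 0, 0.1, 0, 0, 0],
)

```text
time_s: 20.0
tool_pos: [0.492, 0.0467, 0.1503]
ee_rot: [180.0, 0.1, 168.3]
contact_force: [-12.4, 0.4, 23.4]
finger_gap: 0.0142
finger_force: 82.1
```

>>> servo_tool(
  deltas=[-1, 0.05, 0, -0.1, 0, 0, 0, -1, 0.05, 0, -0.1, 0, 0, 0, -1, 0, 0, 0, 0, 0, 0, -1, 0, 0, 0, 0, 0, 0, -1, 0, 0, 0, 0, 0, 0],
)

```text
time_s: 20.5
tool_pos: [0.4915, 0.0467, 0.1507]
ee_rot: [180.0, 0.2, 168.3]
contact_force: [-3.0, -0.5, 8.7]
finger_gap: 0.0145
finger_force: 79.9
```

Run:
```python
from h import *
s=r.read_state();print(s['tool_pos'],s['ee_rot'],s['contact_force'],s['wrist_torque'])
d=snap('side');t=np.array(s['tool_pos'])
u,v=proj(d,[.4915,.0472,.11]).astype(int); print(u,v)
c=d['img'][v-50:v+50,u-65:u+65]; cv2.imwrite('pics/s8.png',cv2.resize(c,None,fx=6,fy=6,interpolation=cv2.INTER_CUBIC)[:,:,::-1])
```

```text
[0.49154658 0.04666741 0.15071877] [179.97743752   0.21473443 168.32853334] [-3.0047     -0.51553058  8.65007546] [-0.08535751  0.24105003 -0.05476215]
343 212
```

>>> servo_tool(
  deltas=[-1, 0, 0, 0.1, 0, 0, 0, -1, 0, 0, 0.1, 0, 0, 0, -1, 0, 0, 0.1, 0, 0, 0, -1, 0, 0, 0.1, 0, 0, 0, -1, 0, 0, 0, 0, 0, 0],
)

```text
time_s: 21.05
tool_pos: [0.4919, 0.0467, 0.1499]
ee_rot: [180.0, 0.2, 168.3]
contact_force: [-12.9, -0.3, 26.4]
finger_gap: 0.0143
finger_force: 82.4
```

Run:
```python
from h import *
s=r.read_state();print(s['tool_pos'],s['ee_rot'],s['contact_force'],s['wrist_torque'])
```

```text
[0.49188001 0.04674743 0.14994288] [179.98458691   0.20208996 168.33140925] [-12.89473592  -0.27673485  26.41263501] [-0.19709016  1.59486162 -0.08465447]
```

The pressing force (-x and up) and the moment put the contact on the +x lug, so the lid is too far in +x. I'll back up, shift about 2 mm to -x and retry.

>>> servo_tool(
  deltas=[-1, 0.1, 0, -0.5, 0, 0, 0, -1, 0.1, 0, -0.3, 0, 0, 0, -1, 0, 0, 0, 0, 0, 0, -1, 0, 0, 0, 0, 0, 0, -1, 0, 0, 0, 0, 0, 0],
)

```text
time_s: 21.55
tool_pos: [0.4879, 0.0472, 0.1515]
ee_rot: [-180.0, -0.0, 168.3]
contact_force: [0.2, -0.3, -0.1]
finger_gap: 0.0144
finger_force: 78.8
```

>>> servo_tool(
  deltas=[-1, 0, 0, 0.2, 0, 0, 0, -1, 0, 0, 0.1, 0, 0, 0, -1, 0, 0, 0.1, 0, 0, 0, -1, 0, 0, 0.1, 0, 0, 0, -1, 0, 0, 0.1, 0, 0, 0],
)

```text
time_s: 22.05
tool_pos: [0.4886, 0.047, 0.1459]
ee_rot: [180.0, 0.1, 168.3]
contact_force: [2.3, -1.1, -1.1]
finger_gap: 0.0142
finger_force: 78.7
```

Run:
```python
from h import *
s=r.read_state();print(s['tool_pos'],s['ee_rot'],s['contact_force'],s['wrist_torque'])
```

```text
[0.48861758 0.04704866 0.14590752] [1.79997798e+02 7.65509885e-02 1.68321974e+02] [ 2.33592224 -1.06248817 -1.12676957] [-0.11161001 -0.45401123 -0.03381263]
```

It's in now, at z=0.146 with low force. I'll ease 0.5 mm towards +x and continue down.

>>> servo_tool(
  deltas=[-1, -0.05, 0, 0.1, 0, 0, 0, -1, 0, 0, 0.1, 0, 0, 0, -1, 0, 0, 0.1, 0, 0, 0, -1, 0, 0, 0.1, 0, 0, 0, -1, 0, 0, 0.1, 0, 0, 0],
)

```text
time_s: 22.55
tool_pos: [0.4885, 0.0471, 0.1408]
ee_rot: [-180.0, -0.0, 168.3]
contact_force: [1.2, -1.3, 0.3]
finger_gap: 0.0142
finger_force: 78.7
```

>>> servo_tool(
  deltas=[-1, 0, 0, 0.1, 0, 0, 0, -1, 0, 0, 0.1, 0, 0, 0, -1, 0, 0, 0.05, 0, 0, 0, -1, 0, 0, 0.05, 0, 0, 0, -1, 0, 0, 0, 0, 0, 0],
)

```text
time_s: 23.05
tool_pos: [0.4885, 0.0471, 0.1385]
ee_rot: [-180.0, -0.0, 168.3]
contact_force: [-3.1, -0.4, 5.1]
finger_gap: 0.0144
finger_force: 79.5
```

Run:
```python
from h import *
s=r.read_state();print(s['tool_pos'],s['ee_rot'],s['contact_force'],s['wrist_torque'])
```

```text
[0.48845818 0.0471338  0.1384942 ] [-1.79992307e+02 -4.15548903e-02  1.68324965e+02] [-3.14158714 -0.38413759  5.06296265] [-0.0996832   0.38547956 -0.02087732]
```

Seated: z=0.1385 against the expected 0.1386, with 5 N. I'll press lightly, then twist clockwise.

>>> servo_tool(
  deltas=[-1, 0, 0, 0.1, 0, 0, 0, -1, 0, 0, 0, 0, 0, 0, -1, 0, 0, 0, 0, 0, 0, -1, 0, 0, 0, 0, 0, 0, -1, 0, 0, 0, 0, 0, 0],
)

```text
time_s: 23.55
tool_pos: [0.4885, 0.0471, 0.1385]
ee_rot: [-180.0, -0.0, 168.3]
contact_force: [-6.1, -0.6, 11.1]
finger_gap: 0.0143
finger_force: 80.3
```

>>> servo_tool(
  deltas=[-1, 0, 0, 0, 0, 0, 0.08, -1, 0, 0, 0, 0, 0, 0.08, -1, 0, 0, 0, 0, 0, 0.08, -1, 0, 0, 0, 0, 0, 0.08, -1, 0, 0, 0, 0, 0, 0.08],
)

```text
time_s: 24.05
tool_pos: [0.4899, 0.0471, 0.1385]
ee_rot: [179.9, 0.2, 145.3]
contact_force: [1.2, 0.5, 4.9]
finger_gap: 0.0145
finger_force: 79.6
```

Run:
```python
from h import *
s=r.read_state();print(s['tool_pos'],s['ee_rot'],s['contact_force'],s['wrist_torque'])
```

```text
[0.48994623 0.04708193 0.13854669] [1.79895754e+02 1.66992631e-01 1.45278571e+02] [1.1652195  0.4935468  4.87965411] [-0.03947365  0.04285926  0.2563406 ]
```

>>> servo_tool(
  deltas=[-1, 0, 0, 0, 0, 0, 0.08, -1, 0, 0, 0, 0, 0, 0.08, -1, 0, 0, 0, 0, 0, 0.08, -1, 0, 0, 0, 0, 0, 0.08, -1, 0, 0, 0, 0, 0, 0.07],
)

```text
time_s: 24.55
tool_pos: [0.4901, 0.0472, 0.1386]
ee_rot: [179.8, 0.1, 123.0]
contact_force: [1.3, 0.8, 5.6]
finger_gap: 0.0141
finger_force: 79.6
```

>>> servo_tool(
  deltas=[-1, 0, 0, 0, 0, 0, 0, -1, 0, 0, 0, 0, 0, 0, -1, 0, 0, 0, 0, 0, 0, -1, 0, 0, 0, 0, 0, 0, -1, 0, 0, 0, 0, 0, 0],
)

```text
time_s: 25.05
tool_pos: [0.49, 0.0473, 0.1386]
ee_rot: [179.8, 0.1, 123.1]
contact_force: [0.9, 2.3, 5.7]
finger_gap: 0.0143
finger_force: 79.6
```

>>> servo_tool(
  deltas=[-1, 0, 0, 0, 0, 0, 0, -1, 0, 0, 0, 0, 0, 0, -1, 0, 0, 0, 0, 0, 0, -1, 0, 0, 0, 0, 0, 0, -1, 0, 0, 0, 0, 0, 0],
)

```text
time_s: 25.55
tool_pos: [0.4901, 0.0473, 0.1386]
ee_rot: [179.8, 0.1, 123.1]
contact_force: [0.4, 1.1, 5.6]
finger_gap: 0.0146
finger_force: 79.6
```

Run:
```python
from h import *
s=r.read_state();print(s['tool_pos'],s['ee_rot'],s['contact_force'],s['wrist_torque'],s['finger_force'],s['time_s'])
d=snap('wrist'); pickle.dump(d,open('w9.pkl','wb'))
g=cv2.cvtColor(d['img'],cv2.COLOR_RGB2GRAY); G=grid(d,.1385+.0034); rr=np.linalg.norm(G-s['tool_pos'][:2],axis=2)
cv2.imwrite('pics/w9.png',d['img'][:,:,::-1])
# knob bar line
G=grid(d,.088);rr=np.linalg.norm(G-[.5195,.184],axis=2)
for b in blobs((rr<.03)&(g>75),15):
  X=G[b[2][:,1],b[2][:,0]].astype(np.float32); print(b[0],b[1],cv2.minAreaRect(X))
```

```text
[0.49005111 0.04731191 0.13861672] [1.79803660e+02 9.20486436e-02 1.23081898e+02] [0.37867523 1.09014066 5.64255766] [0.15172713 0.01241164 0.0902292 ] 79.61704015731812 25.55
341 [547.35483871  19.61583578] ((0.525455892086029, 0.21137486398220062), (0.003953481558710337, 0.02837194688618183), 78.13053894042969)
78 [479.01282051  15.46153846] ((0.4940462112426758, 0.1933337301015854), (0.0025347527116537094, 0.007256239652633667), 35.8482780456543)
79 [490.81012658  16.26582278] ((0.49944424629211426, 0.19631023705005646), (0.0025167062412947416, 0.007375612854957581), 21.1680908203125)
78 [501.48717949  20.47435897] ((0.505432665348053, 0.19793133437633514), (0.002479515504091978, 0.007442901376634836), 7.961697101593018)
271 [508.7601476   34.80073801] ((0.5123615860939026, 0.1944144368171692), (0.012025272473692894, 0.018720543012022972), 30.614116668701172)
38 [467.63157895  22.02631579] ((0.49140438437461853, 0.18796151876449585), (0.0033189449459314346, 0.0029515258502215147), 78.3039779663086)
198 [490.56060606  41.95959596] ((0.5076064467430115, 0.18728260695934296), (0.003279654774814844, 0.014966129325330257), 78.18092346191406)
1461 [464.37371663  80.92813142] ((0.5071714520454407, 0.1659330129623413), (0.017085745930671692, 0.03818967565894127), 67.55614471435547)
```

View pics/w9.png

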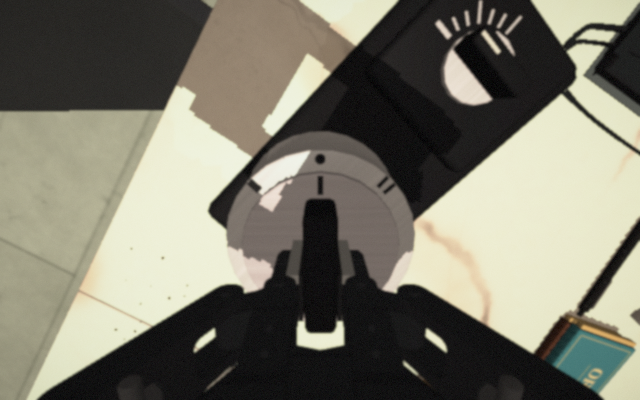

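The lid's index line (320,185) points straight at the half-way stud (320,159), with the disc flush on the tower. The knob line is at -11.8°, which is zero, and the grip is 80 N and still. Handing in.

```bash
python3 -c "
from bench import r
print(r.job_done())"
```

```text
the job is handed in; nothing more can be done
None
```

The job is handed in at about 25.6 s: the portion counter's knob is back at its zero stop, and the lid is fully down, turned 45° to the half-way stud and still held at about 80 N; the tent, spool and carton were never knowingly touched, and the hand-in returned no verdict.

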